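# Turn a sunken regulator trim knob down onto its stop

## Robot

A 7-joint arm with a two-finger parallel gripper is mounted at the origin on a cart in front of the work surface, level with it; the furniture and walls round the work are solid. World frame = base frame: x ahead of the robot, y to its left, z up, the work surface at z = 0. Lengths are in m, angles in rad, forces in N, time in s.
With the tool pointing down it reaches from about 0.35 to 0.9 m from the base axis. Payload 8.1 kg.
Tool frame: the origin (TCP) lies between the finger pads; the fingertips stand 8 mm ahead of it and the grasp point (between the pads) lies 11 mm behind it (arm.nose_length is the distance from the TCP to the fingertips, in m); z points along the fingers, y is the direction in which the jaws open and shut (so a half turn about z gives the same grasp; the last joint's range is limited). The gripper opens to 92 mm and grips with 3 to 60 N. Pads are 19 mm wide; open, the fingers measure 130 mm over their backs; the gripper's body (75 mm by 190 mm) begins 47 mm behind the grasp point.
Start: joints at [-1.417, 0.434, 0.025, 1.573, -0.012, 1.134, -0.075], TCP at [0.159, 0.605, 0.235] pointing down, gripper open.
Joint ranges: [-2.62, 2.62], [-0.44, 2.09], [-1.27, 1.32], [0.08, 2.57], [-1.32, 4.46], [0.12, 2], [-2.74, 2.74]. Speed limits (rad/s): [2.22, 2.22, 3.01, 3.01, 3.14, 3.14, 3.14].

## Interface

Orientations are given as a 3x3 rotation matrix whose columns are the frame's x, y, z axes.
In Python, from cell import arm gives the robot as it stands.
- The arm moves only by the shell command python3 -m creep 'ROWS'. ROWS is JSON, a list that holds one entry, the list of rows, each a list of 5 numbers: the shift along the tool's x, y, z in m, then the turn about the tool's z in degrees, then the gripper command: -1 is shut, 1 is fully open, values between are in proportion. A call has 1 to 12 rows; each row is the pose to reach, as a shift and turn from the pose commanded when the call began, along the tool's axes at that moment; what a row does not reach only later rows make up. A row lasts 1/10 s, in which the tool goes at most 50 mm and 8.59 degrees, less where a joint would pass 70% of its speed; a pose out of reach is approached as far as the arm can. A call with a gripper value outside its range is refused whole. The fingers move at their own pace and stop on an object; the grip force is fixed at half the most. Time passes only in rows, so rows that repeat a pose let the fingers close. It gives the time, the measured TCP pose, the force and the opening at its end, in the units of the state.
- arm.read_state(): the state, without advancing time (a new reading comes with each control period).
- arm.grab_frame(name): name is "scene" or "top" or "wrist"; returns a dict with "image" (384x512x3 uint8, red, green, blue), "intrinsics" (3x3 intrinsics, pixels), "rvec" (rotation vector, rad) and "tvec" (3), from world to camera coordinates, as OpenCV has them. Camera axes: x right, y down, z forward; pixel columns grow to the right and rows downward; lengths in m; the calibration is good to about 2 mm. A picture is of the moment at which its call begins. There is no depth.
- arm.job_done(): hands the job in, once; it reports no verdict.
Trained networks look in the newest picture that a camera, given by its name, has taken for a name from the list of things; names that differ only in an ending like _2 or _b are one class to them, and where a whole thing is asked for, a point or a joint stands for the part that bears it (a point fixed in the world has none). Each returns a list of dicts, best first, with "conf" (0 to 1); they miss things now and then, are a little off and sometimes report something else, mostly with a low value. They report only what shows in the picture. A call takes as long as a camera call. They do not tell look-alikes from the thing itself.
- arm.look_for(camera, thing): "box" ([left, top, width, height] in pixels, round what is visible of it).
The state is a dict: "time_s": time; "joints": joint angles; "joint_vel": joint speeds; "joint_torque": joint torques, N m; "eef_pos": TCP position; "ee_rot": TCP orientation; "wrist_force": force on the tool from outside, world axes, zero at the start; "torque": the same for the moment, N m; "opening": opening from 0.0 (shut) to 1.0 (fully open).
Only numpy, scipy, OpenCV 4.12 (cv2) and the standard library are available. Lean on these libraries where they do the work, as an engineer would, in place of code of your own. Each camera call takes 0.05 s, during which the arm holds its last target.

## Task

Before the leak test the regulator on the bench must be turned fully down: lift the black dust cap off its well and set it down on the bench top beside the regulator, standing flat with its stem up. Then reach into the well and turn the small trim knob clockwise, seen from above, until it bears snugly on its hidden stop (about 0.2 N m at the knob, and never more than 0.3 N m), and let go so that it stays there. Do not lean on the well with the fingers, and leave the other things on the bench where they are.

Things in the scene. Friction and masses are not known exactly. Their poses are not given: they have to be found in the camera images.
- regulator: Fixed steel flange, 160 x 140 x 6 mm, that carries the aluminium block; bolted to the bench. Origin: centre of its underside, on the bench top; x points to the back face with the two brass hose unions (these reach 24 mm out of the block), z up.
- well_block: Aluminium block on the flange, 130 (x) x 120 (y) x 60 mm high, fixed; its top is 66 mm above the bench. In the middle of the top is a round well, 80 mm across and 36 mm deep. Origin: centre of its underside, axes as the regulator's.
- well_mouth (a point): Centre of the well's mouth, level with the block's top (66 mm above the bench); the well's and knob's common axis passes vertically through it.
- trim_knob: Small round knurled steel knob, 24 mm across, 20 mm high, upright in the middle of the well with 28 mm free all round. Origin: centre of its underside, 2 mm above the well's floor, 34 mm below the mouth; z up. It turns about z only and does not rise or sink. It sits on its spindle at no particular angle, so its orientation does not tell where the stop is.
- dust_cap: Loose black plastic cap over the well, 120 g: a plate 92 mm across and 5 mm thick with a spigot below it, 74 mm across and 5 mm deep, which drops loosely into the well, and an upright round stem above it, 24 mm across and 28 mm high (38 mm in all). Origin: centre of the spigot's underside, 5 mm below the well's mouth at the start and at bench height when set down flat; z up along the stem.
- injector: Bystander: a fuel injector, 64 x 36 x 17 mm, lying loose on the bench behind the regulator. Origin: centre of its underside.
- plug: Bystander: a knurled blanking plug with a thin pin, 30 mm across and 89 mm high, standing loose behind the regulator. Origin: centre of its underside.
- spanner: Bystander: a spanner, 162 x 26 x 7 mm, lying loose to the right. Origin: centre of its underside.
- grease_pot: Bystander: a white pot with a blue lid, 58 mm across and 73 mm high, standing loose to the left. Origin: centre of its underside.
- knob_top (a point): Centre of the knob's top, 14 mm below the mouth. Turning clockwise from above takes 0.05 N m; the stop is met 1.0 to 2.4 rad clockwise of the start (one grasp may not do); from there the torque rises springily, 2.25 N m per rad. Properly snug is 0.14 to 0.3 N m in all, held for half a second. Let go, the knob stays, springing back 0.1 rad at most and still bearing on the stop.
There are look-alikes about, which are no part of the job. What is shaped like the dust_cap but blue or brown is not meant.

How it is judged:
By the outcome, as a careful person would: the job done as asked, in the order asked, and still so for the second after the job is handed in, with the robot touching nothing.
It also fails if it takes over 72 s, if anything falls off the work surface, if the arm or the gripper's body presses on something with over 40 N, if the wrist force passes 120 N, or if a joint passes its speed limit or range.

## Working session

There is one attempt and no reset: what is moved stays moved. The work goes in short steps, Python scripts to look and compute and a shell command to move; the robot and the scene stay as the last step left them, time stands still between calls to the robot, and variables do not carry over. Pictures are saved under pics/ and viewed, and the job is handed in when it is done.

```bash
ls; mkdir -p pics; cat > h.py <<'E'
import numpy as np, cv2
from cell import arm
def cam(n):
    f=arm.grab_frame(n); return f
def save(f,name,crop=None,scale=1):
    im=f["image"][:,:,::-1]
    if crop: x,y,w,h=crop; im=im[y:y+h,x:x+w]
    if scale!=1: im=cv2.resize(im,None,fx=scale,fy=scale,interpolation=cv2.INTER_CUBIC)
    cv2.imwrite("pics/"+name,im)
def proj(f,p):
    q,_=cv2.projectPoints(np.array(p,float).reshape(-1,1,3),np.array(f["rvec"],float),np.array(f["tvec"],float),np.array(f["intrinsics"],float),None); return q.reshape(-1,2)
def back(f,uv,z):
    R,_=cv2.Rodrigues(np.array(f["rvec"],float)); t=np.array(f["tvec"],float).reshape(3); K=np.array(f["intrinsics"],float)
    c=-R.T@t; d=R.T@np.linalg.solve(K,[uv[0],uv[1],1.]); return c+d*(z-c[2])/d[2]
E
python3 - <<'E'
from h import *
s=arm.read_state(); print(s["time_s"],s["eef_pos"],np.round(s["ee_rot"],3).tolist(),s["wrist_force"],s["torque"],s["opening"],arm.nose_length)
for n in ["scene","top","wrist"]:
    f=cam(n); save(f,n+"0.png")
    for t in ["dust_cap","well_block","injector","plug","spanner","grease_pot"]:
        print(n,t,[(d["box"],round(d["conf"],2)) for d in arm.look_for(n,t)][:4])
E
```

```text
pics
0.0 [0.15865689 0.60400056 0.23396073] [[-0.967, 0.254, -0.0], [0.254, 0.967, -0.002], [-0.0, -0.002, -1.0]] [-0.5113243   0.99238041  0.20509627] [-0.00273035 -0.04706558  0.01888993] 1.0008654564382065 0.008
scene dust_cap [([112.7, 178.9, 30.7, 22.1], 0.6), ([140.8, 197.6, 28.2, 26.3], 0.59), ([206.6, 199.1, 32.1, 26.2], 0.57)]
scene well_block [([186.7, 188.4, 67.0, 62.3], 0.8)]
scene injector [([237.8, 162.7, 9.6, 7.8], 0.58), ([183.8, 187.9, 73.3, 68.4], 0.48), ([353.1, 239.6, 39.1, 45.1], 0.41), ([206.9, 199.6, 31.5, 26.8], 0.38)]
scene plug [([306.0, 187.5, 10.8, 18.6], 0.57)]
scene spanner [([353.5, 239.1, 39.6, 45.8], 0.76)]
scene grease_pot [([149.2, 152.0, 22.5, 31.3], 0.61)]
top dust_cap [([220.5, 206.5, 34.9, 33.7], 0.88), ([106.3, 231.1, 32.1, 29.4], 0.85), ([154.7, 230.8, 29.2, 32.9], 0.8)]
top well_block [([213.9, 194.8, 46.6, 56.0], 0.72)]
top injector [([203.6, 140.6, 12.4, 23.1], 0.69), ([362.8, 159.5, 11.4, 50.9], 0.21)]
top plug [([286.0, 142.7, 11.2, 14.5], 0.58), ([220.5, 209.7, 31.3, 27.9], 0.41)]
top spanner [([126.5, 195.3, 24.9, 26.8], 0.53), ([362.9, 161.1, 13.8, 49.1], 0.48)]
top grease_pot [([126.7, 197.3, 24.5, 22.6], 0.68)]
wrist dust_cap []
wrist well_block []
wrist injector []
wrist plug []
wrist spanner []
wrist grease_pot []
```

View pics/scene0.png

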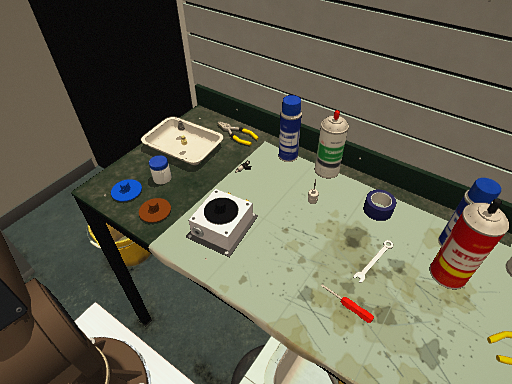

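View pics/top0.png

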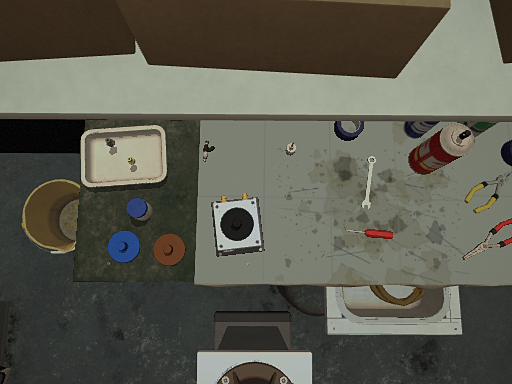

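View pics/wrist0.png

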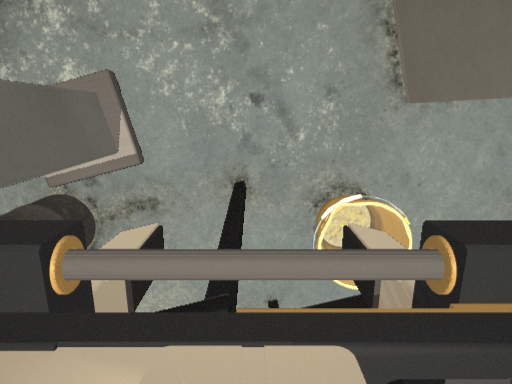

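```bash
python3 - <<'E'
from h import *
f=cam("top"); save(f,"top1.png",(90,120,200,150),4)
R,_=cv2.Rodrigues(np.array(f["rvec"],float)); print("top cam",-R.T@np.array(f["tvec"]).reshape(3)); print(R)
for (n,b,z) in [("cap",(220.5,206.5,34.9,33.7),.071),("c2",(106.3,231.1,32.1,29.4),.01),("c3",(154.7,230.8,29.2,32.9),.01),("block",(213.9,194.8,46.6,56),.066),("inj",(203.6,140.6,12.4,23.1),.01),("plug",(286,142.7,11.2,14.5),.03),("span",(362.9,161.1,13.8,49.1),0.),("pot",(126.7,197.3,24.5,22.6),.073)]:
    print(n,back(f,(b[0]+b[2]/2,b[1]+b[3]/2),z).round(4))
f=cam("wrist");R,_=cv2.Rodrigues(np.array(f["rvec"],float)); print("wr cam",-R.T@np.array(f["tvec"]).reshape(3)); print(R,f["intrinsics"])
f=cam("scene");save(f,"scene1.png",(90,130,200,150),4)
E
```

```text
top cam [0.38421777 0.01581813 1.21915065]
[[ 0.00309944 -0.99997384  0.00653509]
 [-0.9847717  -0.00418817 -0.17380208]
 [ 0.17382491 -0.00589688 -0.98475892]]
cap [0.4977 0.0462 0.071 ]
c2 [0.4378 0.3793 0.01  ]
c3 [0.4341 0.2445 0.01  ]
block [0.4997 0.0485 0.066 ]
inj [0.7169 0.134  0.01  ]
plug [ 0.7192 -0.109   0.03  ]
span [ 0.6188 -0.344   0.    ]
pot [0.5373 0.3204 0.073 ]
wr cam [0.09478609 0.62175248 0.38516503]
[[ 2.54164948e-01  9.67160758e-01  4.97866108e-04]
 [ 9.37710476e-01 -2.46551562e-01  2.44768032e-01]
 [ 2.36852785e-01 -6.17445997e-02 -9.69581540e-01]] [[328.4150766    0.         252.59211122]
 [  0.         328.4150766  194.7487445 ]
 [  0.           0.           1.        ]]
```

View crops.

View pics/top1.png

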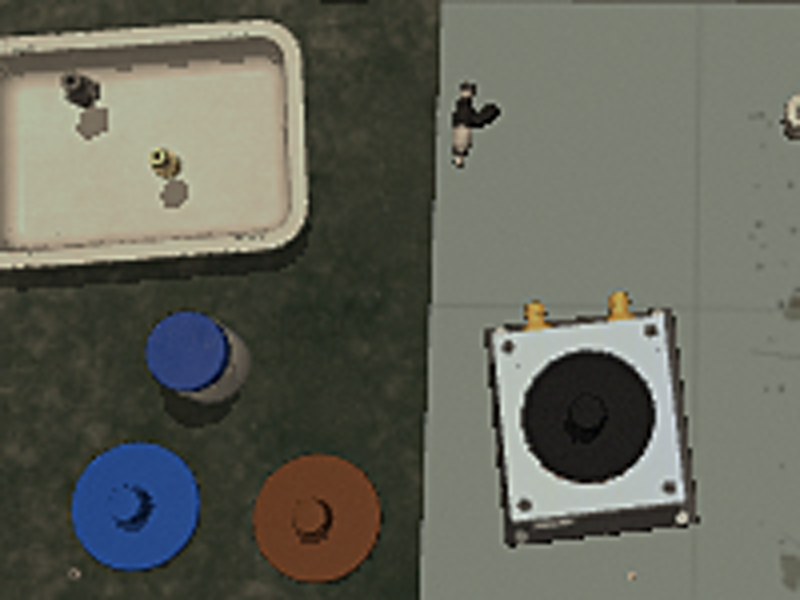

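View pics/scene1.png

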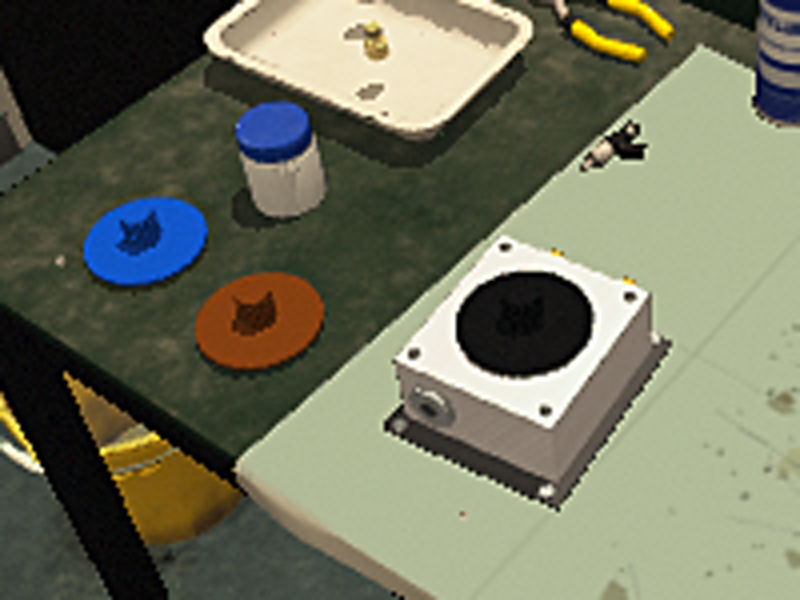

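Candidates in the top view are blue (124,247), brown (170,250) and black on the regulator (237,223). The crop confirms the black one on the block is the dust cap. I'll move to hover above it.

```bash
python3 -m creep '[[[-0.04,-0.039,0,0,1],[-0.08,-0.077,0,0,1],[-0.12,-0.116,0,0,1],[-0.16,-0.154,0,0,1],[-0.2,-0.193,0,0,1],[-0.24,-0.232,0,0,1],[-0.28,-0.27,0,0,1],[-0.32,-0.309,0,0,1],[-0.36,-0.347,0,0,1],[-0.4,-0.386,0,0,1],[-0.435,-0.42,0,0,1],[-0.469,-0.452,0,0,1]]]'
python3 - <<'E'
from h import *
s=arm.read_state(); print(s["time_s"],s["eef_pos"],np.round(s["ee_rot"],3).tolist(),np.round(s["joints"],3),s["wrist_force"],s["torque"])
f=cam("wrist");save(f,"w1.png")
print(proj(f,[.4977,.0462,.099]))
f=cam("scene");save(f,"s1.png")
E
```

```text
time_s: 2.4
eef_pos: [0.4714, 0.0901, 0.2351]
ee_rot: [[-0.967, 0.254, 0.001], [0.254, 0.967, 0.001], [-0.001, 0.001, -1.0]]
wrist_force: [0.2, 0.3, 0.2]
opening: 1.003
2.4 [0.47144175 0.09014455 0.23514802] [[-0.967, 0.254, 0.001], [0.254, 0.967, 0.001], [-0.001, 0.001, -1.0]] [-0.592  0.195  0.347  1.936 -0.078  1.022  1.104] [0.18334803 0.33575705 0.15187333] [ 0.1148787  -0.08242379  0.03647189]
[[213.0430403  226.65682657]]
```

View pics/w1.png

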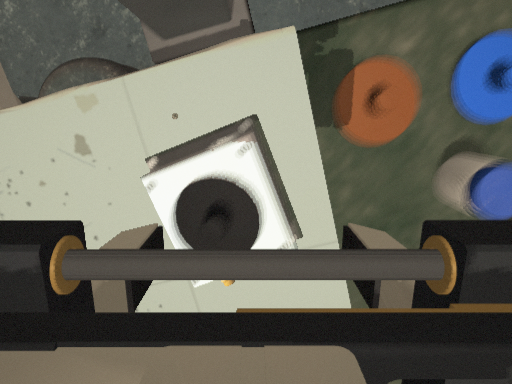

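```bash
python3 - <<'E'
from h import *
im=cv2.imread("pics/top0.png"); 
from cell import arm
f=arm.grab_frame("top")
g=im.max(2); m=(g<60).astype(np.uint8)
mm=np.zeros_like(m); mm[200:245,210:268]=m[200:245,210:268]
n,l,st,c=cv2.connectedComponentsWithStats(mm)
i=max(range(1,n),key=lambda i:st[i,4] if abs(c[i][0]-237)<8 and abs(c[i][1]-223)<8 else 0); print(st[i],c[i])
cnt=cv2.findContours((l==i).astype(np.uint8),0,2)[0][0]; h=cv2.convexHull(cnt); e=cv2.fitEllipse(h); print(e)
print(back(f,e[0],.071), back(f,c[i],.071))
E
```

```text
[221 208  33  33 843] [236.69869514 223.76749703]
((236.75633239746094, 223.78431701660156), (32.45325469970703, 32.822792053222656), 14.954299926757812)
[0.4964447  0.04952512 0.071     ] [0.49649058 0.04968447 0.071     ]
```

```bash
python3 -m creep '[[[0,0,0,-8,1],[0,0,0,-16,1],[0,0,0,-24,1],[0,0,0,-32,1],[0,0,0,-40,1],[0,0,0,-48,1],[0,0,0,-56,1],[0,0,0,-64,1],[0,0,0,-72,1],[0,0,0,-80,1],[0,0,0,-80,1],[0,0,0,-80,1]]]'
python3 - <<'E'
from h import *
s=arm.read_state(); print(np.round(s["joints"],3),s["torque"])
f=cam("wrist");save(f,"w2.png")
print(proj(f,[[.4965,.0495,.099],[.4965,.0495,.071]]))
E
```

```text
time_s: 3.75
eef_pos: [0.4703, 0.0928, 0.2348]
ee_rot: [[-0.421, -0.907, -0.0], [-0.907, 0.421, 0.0], [-0.0, 0.0, -1.0]]
wrist_force: [0.6, -0.0, 0.3]
opening: 1.002
[-0.428  0.195  0.145  1.925 -0.033  1.024  2.438] [ 0.08822693  0.04428294 -0.02948813]
[[203.33423763 155.29942868]
 [207.58770946 151.51691417]]
```

View pics/w2.png

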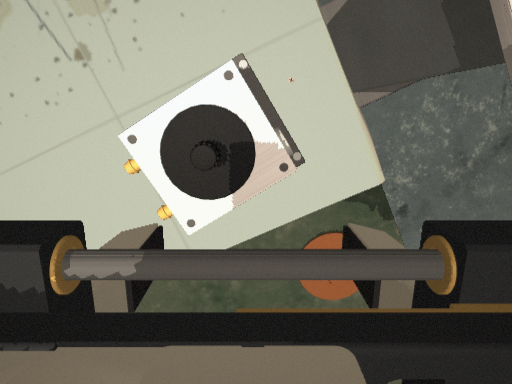

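```bash
cat >> h.py <<'E'
def dark(im,roi,seed,th=60):
    x,y,w,h=roi; g=im.max(2); m=np.zeros(g.shape,np.uint8); m[y:y+h,x:x+w]=(g[y:y+h,x:x+w]<th)
    m=cv2.morphologyEx(m,cv2.MORPH_OPEN,np.ones((3,3),np.uint8))
    n,l,st,c=cv2.connectedComponentsWithStats(m)
    i=min((i for i in range(1,n) if st[i,4]>150),key=lambda i:np.hypot(c[i][0]-seed[0],c[i][1]-seed[1]))
    cnt=max(cv2.findContours((l==i).astype(np.uint8),0,2)[0],key=cv2.contourArea); hu=cv2.convexHull(cnt)
    return cv2.fitEllipse(hu),hu.reshape(-1,2)
def circ(f,hu,z):
    P=np.array([back(f,p,z)[:2] for p in hu]); A=np.c_[2*P,np.ones(len(P))]; b=(P**2).sum(1)
    s=np.linalg.lstsq(A,b,rcond=None)[0]; r=np.sqrt(s[2]+s[0]**2+s[1]**2); return s[:2],r
def togo(d):
    s=arm.read_state(); return (np.array(s["ee_rot"]).T@np.array(d)).round(4)
E
python3 - <<'E'
from h import *
f=cam("wrist"); e,hu=dark(f["image"],(140,80,140,135),(207,152)); print(e); print(circ(f,hu,.071))
f2=cam("top")
s=arm.read_state(); print(s["eef_pos"])
# block corner screws/edges
save(f,"w3.png",(110,40,220,200),3.5)
E
```

```text
((207.72518920898438, 151.95425415039062), (92.14322662353516, 95.62730407714844), 134.92420959472656)
(array([0.49731616, 0.05113849]), np.float64(0.044841393700756245))
[0.47050811 0.09234806 0.23473941]
```

View pics/w3.png

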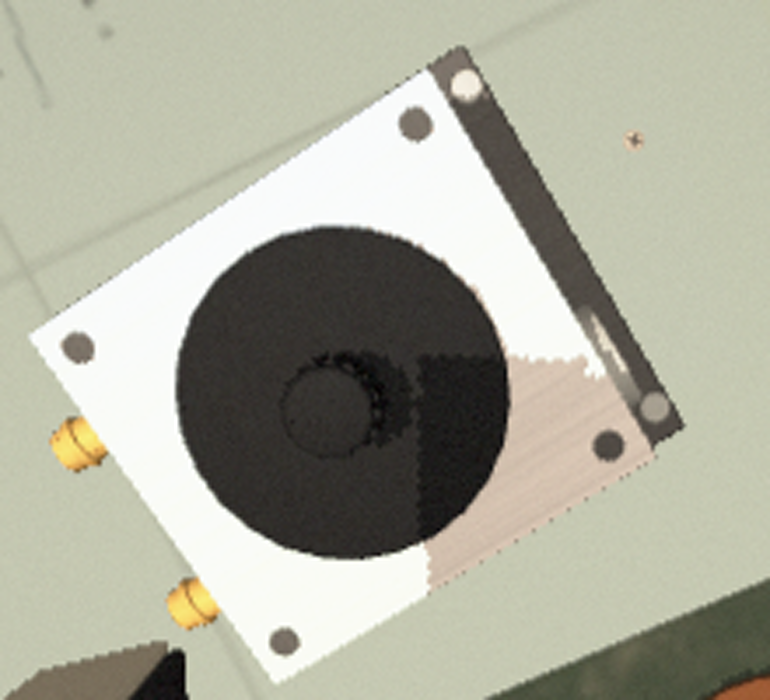

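Cap confirmed: black, with stem, seated in the block. Next I'll line up over the stem.

```bash
python3 -m creep '[[[0.014,-0.021,0.02,0,1],[0.027,-0.042,0.04,0,1],[0.027,-0.042,0.075,0,1],[0.027,-0.042,0.105,0,1],[0.027,-0.042,0.105,0,1],[0.027,-0.042,0.105,0,1]]]'
python3 - <<'E'
from h import *
f=cam("wrist");save(f,"w4.png")
s=arm.read_state(); print(s["eef_pos"],np.round(s["joints"],3)); print(togo([.497-s["eef_pos"][0],.0505-s["eef_pos"][1],.083-s["eef_pos"][2]]))
print(proj(f,[[.497,.0505,.099],s["eef_pos"]]))
E
```

```text
time_s: 4.5
eef_pos: [0.4974, 0.05, 0.1301]
ee_rot: [[-0.419, -0.908, -0.001], [-0.908, 0.419, -0.0], [0.001, 0.001, -1.0]]
wrist_force: [0.1, -0.6, -0.3]
opening: 0.998
[0.49817373 0.0501479  0.13086707] [-0.332  0.355  0.161  2.008 -0.079  0.784  2.584]
[0.0002 0.0013 0.0479]
[[252.07993268 227.18061528]
 [249.55909318 249.61643938]]
```

View pics/w4.png

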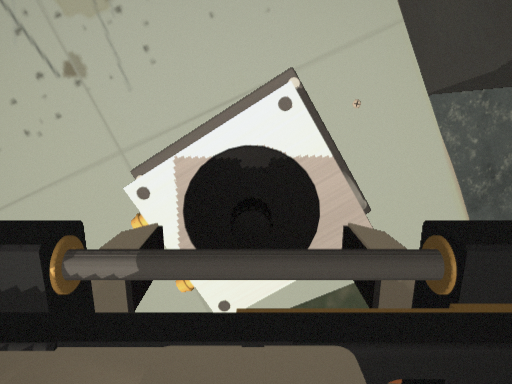

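```bash
python3 -m creep '[[[0,0.001,0.025,0,1],[0,0.001,0.047,0,1],[0,0.001,0.047,0,1],[0,0.001,0.047,0,-1],[0,0.001,0.047,0,-1],[0,0.001,0.047,0,-1],[0,0.001,0.047,0,-1],[0,0.001,0.047,0,-1],[0,0.001,0.047,0,-1],[0,0.001,0.047,0,-1],[0,0.001,0.047,0,-1],[0,0.001,0.047,0,-1]]]'
```

```text
time_s: 5.75
eef_pos: [0.4966, 0.0502, 0.0827]
ee_rot: [[-0.418, -0.908, 0.0], [-0.908, 0.418, -0.0], [0.0, -0.0, -1.0]]
wrist_force: [1.5, -0.4, -0.2]
opening: 0.263
```

```bash
python3 -m creep '[[[0,0,-0.03,0,-1],[0,0,-0.06,0,-1],[0,0,-0.08,6,-1],[0.03,-0.014,-0.08,14,-1],[0.06,-0.029,-0.08,22,-1],[0.1,-0.048,-0.08,30,-1],[0.135,-0.065,-0.08,38,-1],[0.162,-0.078,-0.08,40,-1],[0.162,-0.078,-0.08,40,-1],[0.162,-0.078,-0.08,40,-1],[0.162,-0.078,-0.08,40,-1]]]'
python3 - <<'E'
from h import *
s=arm.read_state(); print(np.round(s["joints"],3))
f=cam("scene");save(f,"s2.png",(130,120,200,150),4)
f=cam("top");save(f,"t2.png",(150,130,200,150),4)
E
```

```text
time_s: 6.85
eef_pos: [0.4997, -0.1282, 0.1625]
ee_rot: [[-0.903, -0.429, -0.001], [-0.429, 0.903, 0.001], [0.0, 0.001, -1.0]]
wrist_force: [0.1, -0.5, -1.4]
opening: 0.255
[-0.148  0.345  0.384  1.951 -0.167  0.876  2.337]
```

View pics/s2.png

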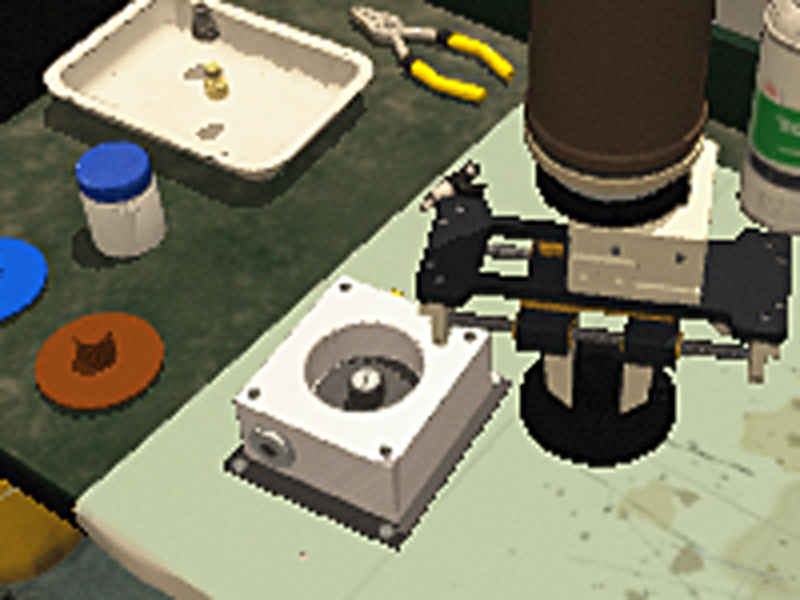

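View pics/t2.png

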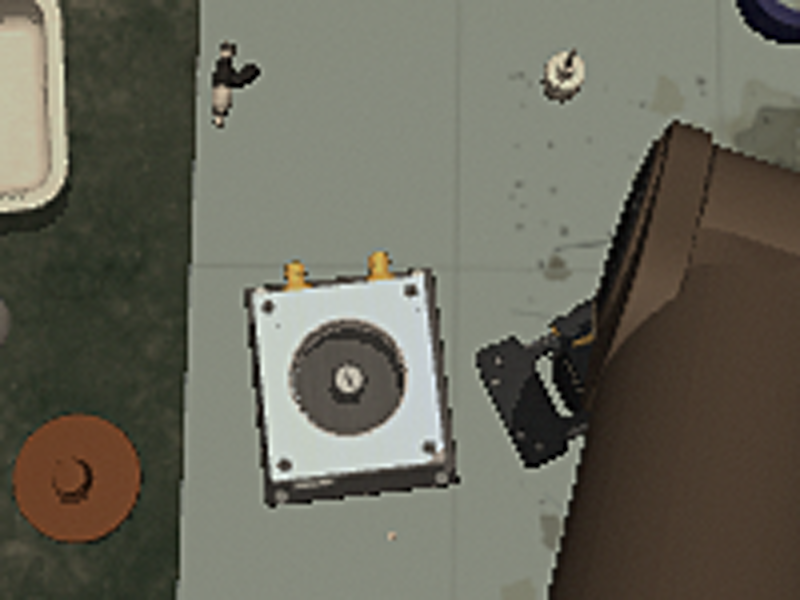

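```bash
python3 -m creep '[[[0,0,0.04,0,-1],[0,0,0.08,0,-1],[0,0,0.11,0,-1],[0,0,0.125,0,-1],[0,0,0.132,0,-1],[0,0,0.136,0,-1],[0,0,0.136,0,-1],[0,0,0.136,0,-1]]]'
```

```text
time_s: 7.75
eef_pos: [0.5004, -0.1295, 0.0275]
ee_rot: [[-0.904, -0.427, 0.001], [-0.427, 0.904, -0.0], [-0.001, -0.001, -1.0]]
wrist_force: [0.5, 0.1, -1.3]
opening: 0.254
```

```bash
python3 -m creep '[[[0,0,0.003,0,-1],[0,0,0.005,0,-1],[0,0,0.006,0,-1],[0,0,0.006,0,-1],[0,0,0.006,0,-1]]]'
```

```text
time_s: 8.25
eef_pos: [0.5, -0.1295, 0.0216]
ee_rot: [[-0.904, -0.427, 0.001], [-0.427, 0.904, 0.0], [-0.001, -0.0, -1.0]]
wrist_force: [-3.3, -0.1, 12.5]
opening: 0.255
```

```bash
python3 -m creep '[[[0,0,-0.0005,0,0.2],[0,0,-0.0005,0,0.5],[0,0,-0.0005,0,0.5],[0,0,-0.0005,0,0.5],[0,0,-0.0005,0,0.5],[0,0,-0.0005,0,0.5],[0,0,-0.01,0,0.5],[0,0,-0.04,0,0.5],[0,0,-0.08,0,0.5],[0,0,-0.12,0,0.5],[0,0,-0.15,0,0.5],[0,0,-0.15,0,0.5]]]'
python3 - <<'E'
from h import *
s=arm.read_state(); p=s["eef_pos"]; print(togo([.498-p[0],.0505-p[1],.16-p[2]]),s["opening"])
E
```

```text
time_s: 9.45
eef_pos: [0.5021, -0.1302, 0.1754]
ee_rot: [[-0.904, -0.427, 0.008], [-0.427, 0.904, -0.001], [-0.007, -0.004, -1.0]]
wrist_force: [0.4, -0.6, -0.7]
opening: 0.748
[-0.0733  0.1652  0.0152] 0.7480446688162552
```

```bash
python3 -m creep '[[[-0.015,0.035,0,0,-0.28],[-0.03,0.07,-0.01,0,-0.28],[-0.046,0.105,-0.02,0,-0.28],[-0.06,0.14,-0.03,0,-0.28],[-0.073,0.165,-0.03,0,-0.28],[-0.073,0.165,-0.03,0,-0.28],[-0.073,0.165,-0.03,0,-0.28],[-0.073,0.165,-0.03,0,-0.28],[-0.073,0.165,-0.03,0,-0.28]]]'
python3 - <<'E'
from h import *
s=arm.read_state(); print(s["eef_pos"],np.round(s["joints"],3),s["opening"])
f=cam("wrist");save(f,"w5.png",None,1.5)
print(proj(f,[[.498,.0505,.066],[.498,.0505,.052]]))
f=cam("top");save(f,"t3.png",(150,130,200,150),4)
f=cam("scene");save(f,"s3.png",(130,120,200,150),4)
E
```

```text
time_s: 10.35
eef_pos: [0.4952, 0.0495, 0.2006]
ee_rot: [[-0.905, -0.425, -0.0], [-0.425, 0.905, -0.0], [0.0, -0.0, -1.0]]
wrist_force: [0.2, 0.8, -0.1]
opening: 0.354
[0.49515118 0.04947503 0.20060385] [-0.486  0.265  0.347  1.944 -0.109  0.951  1.923] 0.3538415182321511
[[251.19906058 191.32536365]
 [251.25918771 187.81150157]]
```

View pics/w5.png

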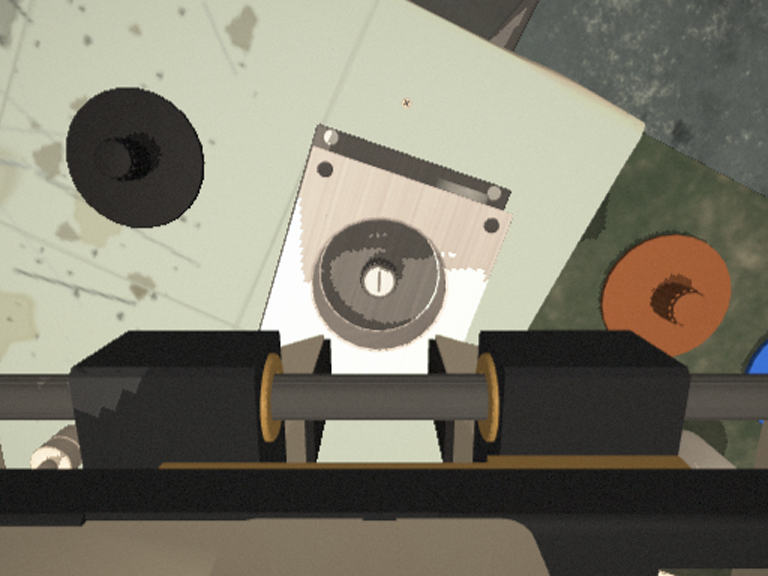

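View pics/t3.png

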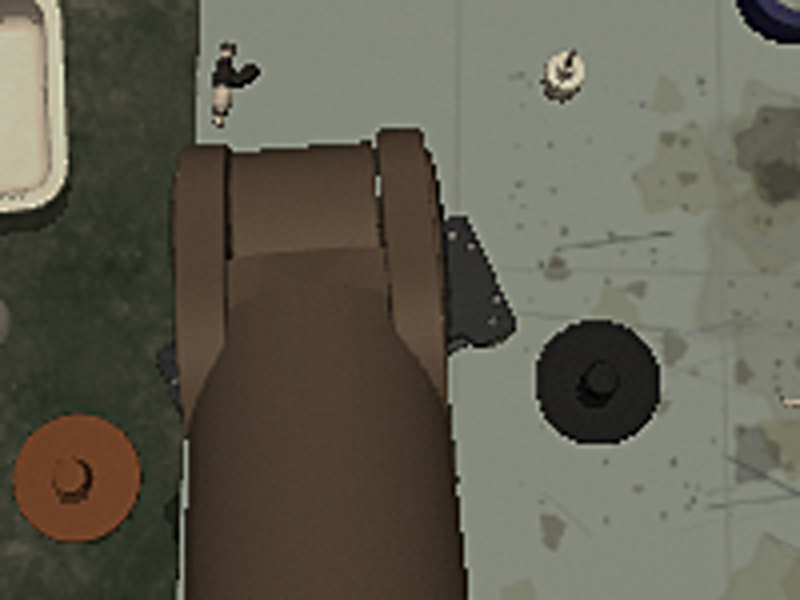

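View pics/s3.png

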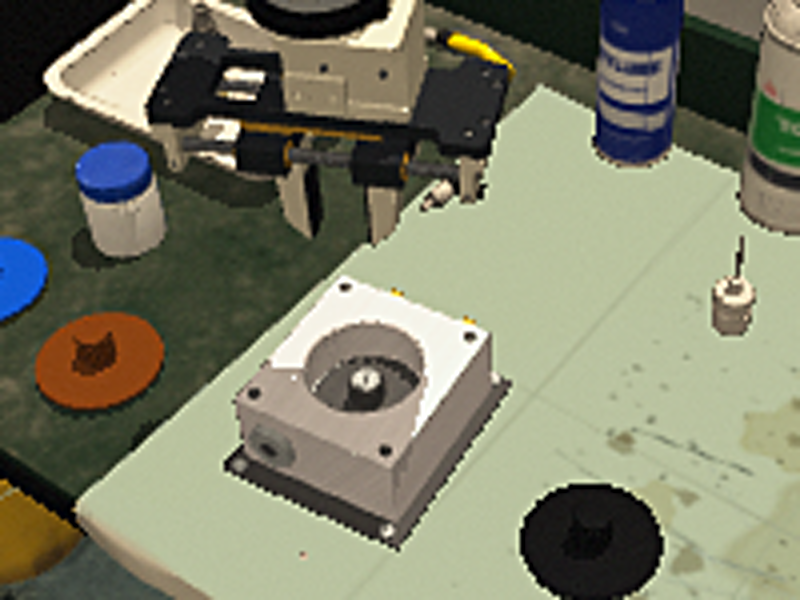

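```bash
python3 - <<'E'
from h import *
f=cam("wrist");im=f["image"]; save(f,"w6.png",(195,130,120,110),6)
print(back(f,(252.7,186.9),.052))
m=np.zeros(im.shape[:2],np.uint8); m[172:202,237:268]=(im.min(2)>150)[172:202,237:268]
m[:, :]=m
n,l,st,c=cv2.connectedComponentsWithStats(m); 
for i in range(1,n):
    if st[i,4]>40: print(st[i],c[i],back(f,c[i],.052))
s=arm.read_state();print(s["eef_pos"])
E
```

```text
[0.49679774 0.05192708 0.052     ]
[242 178  20  19 276] [251.72826087 187.11231884] [0.49736788 0.05119243 0.052     ]
[0.49526318 0.05021332 0.20069481]
```

View pics/w6.png

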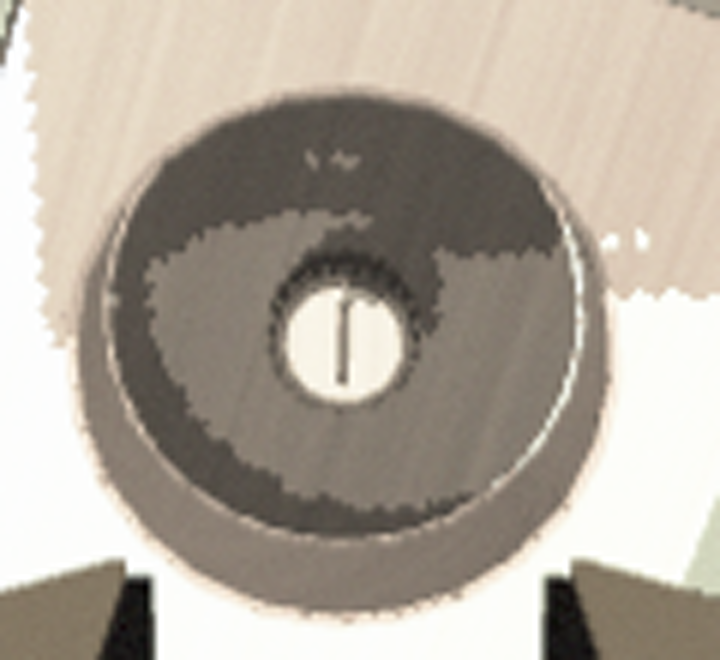

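```bash
python3 - <<'E'
from h import *
w=cam("wrist");t=cam("top");s=cam("scene")
print("w knob",back(w,(252.4,187.2),.052),"mouth",back(w,(251.9,188.8),.066))
print("t knob",back(t,(237,224.75),.052), "mouth", back(t,(150+348/4,130+378/4),.066))
print("s knob",back(s,(221.5,214.8),.052), "mouth", back(s,(130+364.5/4,120+366/4),.066))
print(arm.read_state()["eef_pos"])
E
```

```text
w knob [0.49720258 0.05199728 0.052     ] mouth [0.49582191 0.05085907 0.066     ]
t knob [0.49559342 0.04937506 0.052     ] mouth [0.49495068 0.0489789  0.066     ]
s knob [0.49670627 0.05031306 0.052     ] mouth [0.49637516 0.04995508 0.066     ]
[0.49528727 0.05064938 0.20074778]
```

```bash
python3 -m creep '[[[-0.0013,0,0.04,0,-0.28],[-0.0013,0,0.08,0,-0.28],[-0.0013,0,0.11,0,-0.28],[-0.0013,0,0.118,0,-0.28],[-0.0013,0,0.118,0,-0.28],[-0.0013,0,0.118,0,-0.28]]]'
python3 - <<'E'
from h import *
f=cam("wrist");save(f,"w7.png",None,1.5)
f=cam("scene");save(f,"s4.png",(160,150,120,100),6)
s=arm.read_state(); print(s["eef_pos"],s["torque"],s["opening"],proj(f,[[.4965,.0507,.052],s["eef_pos"]]))
E
```

```text
time_s: 11.3
eef_pos: [0.4974, 0.0515, 0.0839]
ee_rot: [[-0.904, -0.427, 0.002], [-0.427, 0.904, 0.0], [-0.002, -0.0, -1.0]]
wrist_force: [-0.6, 0.0, 0.8]
opening: 0.358
[0.49761839 0.05164823 0.08425862] [0.11122889 0.06522923 0.01844777] 0.35839567039768816 [[221.33900728 214.78584769]
 [220.38197697 206.34566729]]
```

View pics/w7.png

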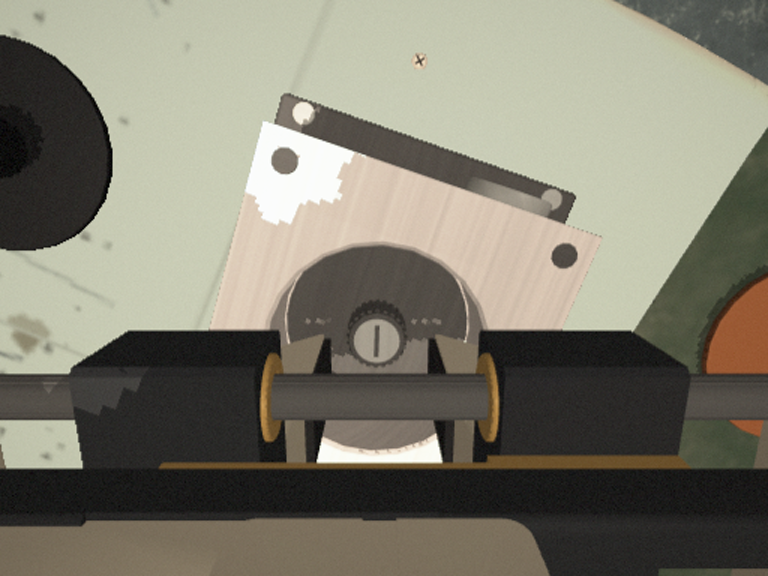

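View pics/s4.png

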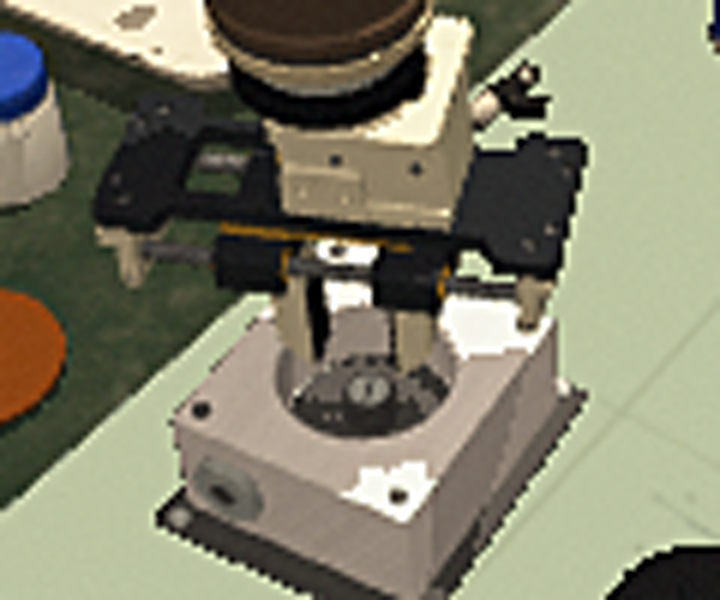

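```bash
python3 -m creep '[[[0.001,0,0.012,0,-0.28],[0.001,0,0.022,0,-0.28],[0.001,0,0.03,0,-0.28],[0.001,0,0.036,0,-0.28],[0.001,0,0.04,0,-0.28],[0.001,0,0.04,0,-0.28],[0.001,0,0.04,0,-0.28]]]'
python3 - <<'E'
from h import *
s=arm.read_state(); print(s["eef_pos"],s["wrist_force"],s["torque"])
f=cam("scene");save(f,"s5.png",(160,150,120,100),6)
s=arm.read_state(); print(s["eef_pos"],s["wrist_force"],s["torque"])
E
```

```text
time_s: 12.1
eef_pos: [0.4956, 0.0509, 0.0427]
ee_rot: [[-0.904, -0.427, -0.0], [-0.427, 0.904, -0.0], [0.0, -0.0, -1.0]]
wrist_force: [-0.0, 0.7, -0.2]
opening: 0.361
[0.49558352 0.05092962 0.04271349] [-0.02447327  0.67357711 -0.2260812 ] [ 0.03956103  0.04544261 -0.00028251]
[0.49572784 0.05099173 0.04288338] [-0.13043396 -0.78862739  1.16221549] [0.02339969 0.03405227 0.03201846]
```

View pics/s5.png

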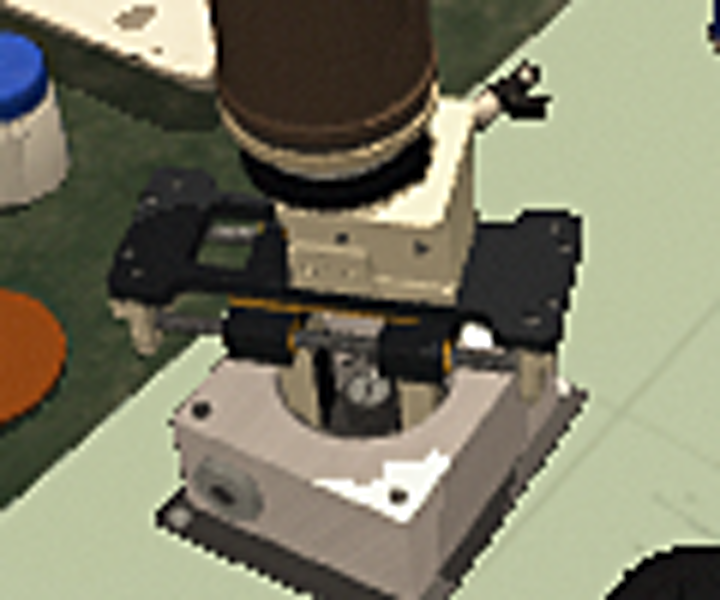

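```bash
python3 -m creep '[[[0,0,0,0,-1],[0,0,0,0,-1],[0,0,0,0,-1],[0,0,0,0,-1],[0,0,0,0,-1],[0,0,0,0,-1]]]'
cat > q.py <<'E'
from h import *
import sys
n=int(sys.argv[1]) if len(sys.argv)>1 else 6
T=[];F=[];P=[]
for i in range(n):
    s=arm.read_state();T.append(s["torque"]);F.append(s["wrist_force"]);P.append(s["eef_pos"]); arm.grab_frame("wrist") if i<n-1 else 0
R=np.array(s["ee_rot"])
print("t",s["time_s"],"T",np.mean(T,0).round(3),"Tz",np.array(T)[:,2].round(3),"F",np.mean(F,0).round(1),"P",np.mean(P,0).round(4),"yaw",np.degrees(np.arctan2(R[1,0],R[0,0])).round(2),"j7",np.round(s["joints"][6],3),"jt7",np.round(s["joint_torque"][6],3),"op",round(s["opening"],3))
E
python3 q.py 6
```

```text
time_s: 12.75
eef_pos: [0.4964, 0.0499, 0.0431]
ee_rot: [[-0.905, -0.426, 0.002], [-0.426, 0.905, -0.001], [-0.001, -0.002, -1.0]]
wrist_force: [3.2, -4.5, -0.8]
opening: 0.25
t 13.0 T [-0.903 -0.418  0.002] Tz [-0.016 -0.022  0.039  0.027 -0.019  0.002] F [ 2.2 -4.9 -0.9] P [0.4964 0.0499 0.0431] yaw -154.78 j7 2.033 jt7 0.005 op 0.251
```

```bash
python3 -m creep '[[[0,-0.0013,0,2,-1],[0,-0.0013,0,6,-1],[0,-0.0013,0,10,-1],[0,-0.0013,0,14,-1],[0,-0.0013,0,18,-1],[0,-0.0013,0,22,-1],[0,-0.0013,0,26,-1],[0,-0.0013,0,30,-1],[0,-0.0013,0,34,-1],[0,-0.0013,0,38,-1],[0,-0.0013,0,42,-1],[0,-0.0013,0,44,-1]]]'; python3 q.py 8
```

```text
time_s: 14.2
eef_pos: [0.4964, 0.051, 0.043]
ee_rot: [[-0.946, 0.323, 0.001], [0.323, 0.946, 0.001], [-0.0, 0.001, -1.0]]
wrist_force: [-0.5, 2.5, 2.8]
opening: 0.25
t 14.55 T [ 1.198  0.03  -0.066] Tz [ 0.102 -0.013 -0.093 -0.068 -0.162 -0.08  -0.122 -0.095] F [-0.4  4.9  4.8] P [0.4964 0.051  0.043 ] yaw 161.39 j7 1.466 jt7 0.103 op 0.253
```

```bash
python3 -m creep '[[[0,0.0006,0,1.5,-1],[0,0.0006,0,3,-1],[0,0.0006,0,3,-1]]]'; python3 q.py 8
```

```text
time_s: 14.85
eef_pos: [0.4964, 0.0511, 0.043]
ee_rot: [[-0.929, 0.369, 0.0], [0.369, 0.929, 0.001], [0.0, 0.001, -1.0]]
wrist_force: [-0.8, 3.9, 5.5]
opening: 0.251
t 15.2 T [ 0.991  0.151 -0.052] Tz [-0.09  -0.021  0.001 -0.027 -0.072 -0.113 -0.035 -0.06 ] F [-1.   4.3  6. ] P [0.4964 0.0511 0.043 ] yaw 158.37 j7 1.426 jt7 0.045 op 0.247
```

```bash
python3 -m creep '[[[0.0003,0.0006,-0.0006,1.5,-1],[0.0003,0.0006,-0.0006,3,-1],[0.0003,0.0006,-0.0006,3,-1]]]'; python3 q.py 8
```

```text
time_s: 15.5
eef_pos: [0.4964, 0.0512, 0.0431]
ee_rot: [[-0.908, 0.419, 0.0], [0.419, 0.908, -0.0], [-0.0, -0.0, -1.0]]
wrist_force: [2.4, 3.7, -4.3]
opening: 0.252
t 15.85 T [ 0.809 -0.813 -0.05 ] Tz [-0.016 -0.054 -0.071 -0.056 -0.054 -0.032 -0.037 -0.081] F [ 3.4  3.7 -7.6] P [0.4964 0.0512 0.0432] yaw 155.3 j7 1.385 jt7 0.061 op 0.253
```

```bash
python3 -m creep '[[[0,0,0.0003,1.5,-1]]]'; python3 q.py 4;  python3 -m creep '[[[0,0,0,1.5,-1]]]'; python3 q.py 6
```

```text
time_s: 15.95
eef_pos: [0.4964, 0.0513, 0.0431]
ee_rot: [[-0.897, 0.442, 0.0], [0.442, 0.897, 0.0], [-0.0, 0.0, -1.0]]
wrist_force: [1.7, 3.8, -0.6]
opening: 0.254
t 16.1 T [ 0.939 -0.607 -0.002] Tz [ 0.029  0.001 -0.013 -0.026] F [ 2.4  4.3 -3. ] P [0.4964 0.0513 0.0431] yaw 153.8 j7 1.366 jt7 -0.105 op 0.25
time_s: 16.2
eef_pos: [0.4964, 0.0513, 0.0431]
ee_rot: [[-0.886, 0.465, 0.0], [0.465, 0.886, 0.0], [-0.0, 0.0, -1.0]]
wrist_force: [3.8, 3.8, -4.3]
opening: 0.25
t 16.45 T [ 0.985 -0.68  -0.006] Tz [ 0.058  0.027 -0.054 -0.014 -0.054 -0.001] F [ 3.2  3.9 -3.9] P [0.4964 0.0513 0.0431] yaw 152.33 j7 1.347 jt7 0.036 op 0.252
```

```bash
python3 -m creep '[[[0,0.0003,0,1.5,-1],[0,0.0003,0,3,-1]]]'>/dev/null; python3 q.py 6
```

```text
t 16.9 T [ 0.876 -0.667 -0.019] Tz [ 0.037 -0.06  -0.018 -0.031 -0.027 -0.012] F [ 2.5  3.8 -2.6] P [0.4965 0.0514 0.0431] yaw 149.3 j7 1.307 jt7 0.044 op 0.252
```

```bash
python3 -m creep '[[[0,0.0002,0,1.5,-1],[0,0.0002,0,3,-1]]]'>/dev/null; python3 q.py 6
```

```text
t 17.35 T [ 0.78  -0.596 -0.036] Tz [ 0.055  0.02  -0.065 -0.012 -0.121 -0.095] F [ 2.4  3.6 -1.1] P [0.4965 0.0514 0.0431] yaw 146.28 j7 1.268 jt7 0.047 op 0.253
```

```bash
python3 -m creep '[[[0,0.0001,0,1.5,-1],[0,0.0001,0,3,-1]]]'>/dev/null; python3 q.py 6
```

```text
t 17.8 T [ 0.653 -0.595 -0.038] Tz [ 0.037  0.024 -0.057 -0.034 -0.071 -0.126] F [ 2.5  2.9 -0.3] P [0.4966 0.0515 0.0431] yaw 143.28 j7 1.229 jt7 0.049 op 0.253
```

```bash
python3 -m creep '[[[0,0,0,1.5,-1],[0,0,0,3,-1]]]'>/dev/null; python3 q.py 6
```

```text
t 18.25 T [ 0.663 -0.697 -0.053] Tz [ 0.02  -0.049 -0.039 -0.104 -0.091 -0.053] F [2.9 2.6 0.5] P [0.4966 0.0516 0.0431] yaw 140.29 j7 1.191 jt7 0.048 op 0.252
```

```bash
python3 -m creep '[[[0,0,0,1.5,-1],[0,0,0,3,-1]]]'>/dev/null; python3 q.py 5
```

```text
t 18.65 T [ 0.772 -0.854 -0.026] Tz [-0.003 -0.02  -0.052 -0.028 -0.029] F [3.5 3.4 0.3] P [0.4967 0.0517 0.0431] yaw 137.28 j7 1.152 jt7 -0.004 op 0.248
```

```bash
python3 -m creep '[[[0,0,0,1.5,-1],[0,0,0,3,-1]]]'>/dev/null; python3 q.py 5
```

```text
t 19.05 T [ 0.837 -0.914 -0.008] Tz [ 0.085  0.023  0.003 -0.047 -0.105] F [ 4.1  3.2 -0.3] P [0.4968 0.0517 0.0431] yaw 134.29 j7 1.113 jt7 0.012 op 0.254
```

```bash
python3 -m creep '[[[0,0,0,1.5,-1],[0,0,0,3,-1]]]'>/dev/null; python3 q.py 5
```

```text
t 19.45 T [ 0.829 -0.987 -0.021] Tz [ 0.079 -0.011 -0.058 -0.052 -0.065] F [ 4.2  4.1 -0.3] P [0.4968 0.0518 0.0431] yaw 131.3 j7 1.074 jt7 0.011 op 0.249
```

```bash
python3 -m creep '[[[0,0,0,1.5,-1],[0,0,0,3,-1]]]'>/dev/null; python3 q.py 5
```

```text
t 19.85 T [ 0.854 -1.037  0.008] Tz [ 0.034  0.024 -0.008 -0.022  0.01 ] F [ 4.4  3.8 -0.7] P [0.4969 0.0518 0.0431] yaw 128.3 j7 1.035 jt7 0.01 op 0.253
```

```bash
python3 -m creep '[[[0,0,0,1.5,-1],[0,0,0,3,-1]]]'>/dev/null; python3 q.py 5
```

```text
t 20.25 T [ 0.896 -1.109 -0.017] Tz [ 0.079  0.032 -0.048 -0.054 -0.092] F [ 4.4  3.6 -1.3] P [0.497  0.0519 0.0431] yaw 125.3 j7 0.997 jt7 0.01 op 0.251
```

```bash
python3 -m creep '[[[-0.0003,0,0,1.5,-1],[-0.0003,0,0,3,-1]]]'>/dev/null; python3 q.py 5
```

```text
t 20.65 T [ 1.069 -1.032 -0.018] Tz [ 0.019  0.011 -0.007 -0.058 -0.054] F [ 4.7  5.1 -0.5] P [0.4971 0.0519 0.0431] yaw 122.31 j7 0.958 jt7 0.009 op 0.252
```

```bash
python3 -m creep '[[[0,0.0005,0,1.5,-1],[0,0.0005,0,3,-1]]]'>/dev/null; python3 q.py 5
```

```text
t 21.05 T [ 0.975 -0.795  0.016] Tz [ 0.121  0.012  0.035 -0.027 -0.063] F [3.6 4.3 0.8] P [0.4972 0.052  0.0431] yaw 119.28 j7 0.919 jt7 0.01 op 0.25
```

```bash
python3 -m creep '[[[0,0.0002,0,1.5,-1],[0,0.0002,0,3,-1]]]'>/dev/null; python3 q.py 5
```

```text
t 21.45 T [ 0.95  -0.716 -0.007] Tz [ 0.078  0.031 -0.056 -0.024 -0.063] F [2.8 4.6 1.6] P [0.4972 0.052  0.0431] yaw 116.28 j7 0.879 jt7 0.014 op 0.249
```

```bash
sed -i 's/arm.grab_frame("wrist") if i<n-1 else 0/fr=arm.grab_frame("wrist")/' q.py; echo 'save(fr,"k%d.png"%round(s["time_s"]*100),(180,190,150,110),5)' >> q.py; python3 -m creep '[[[0,0,0,1.5,-1],[0,0,0,3,-1]]]'>/dev/null; python3 q.py 5; ls pics
```

```text
t 21.85 T [ 0.95  -0.803  0.004] Tz [ 0.079 -0.002  0.014 -0.031 -0.039] F [3.2 4.3 0.9] P [0.4973 0.0521 0.0431] yaw 113.28 j7 0.84 jt7 0.011 op 0.253
k2185.png
s1.png
s2.png
s3.png
s4.png
s5.png
scene0.png
scene1.png
t2.png
t3.png
top0.png
top1.png
w1.png
w2.png
w3.png
w4.png
w5.png
w6.png
w7.png
wrist0.png
```

View pics/k2185.png

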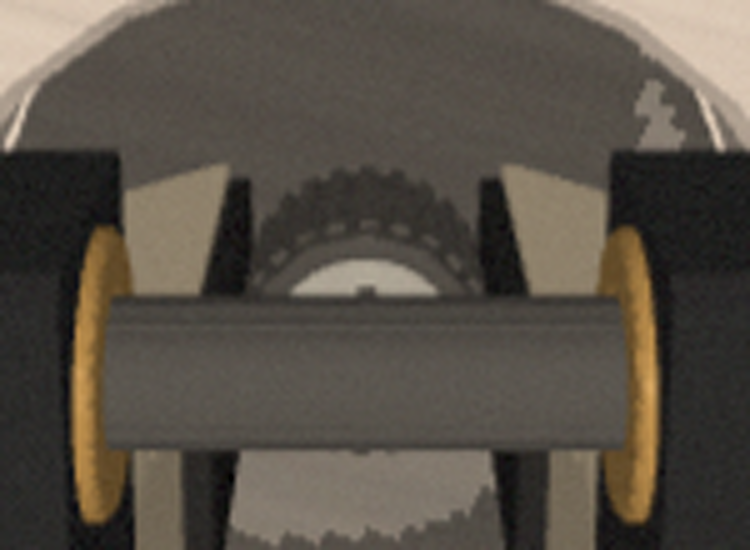

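The slot's end, at crop (365,290), still points straight up in the tool's view, so the knob is following the grip. I'll keep going in 3° steps.

```bash
python3 -m creep '[[[0,0,0,1.5,-1],[0,0,0,3,-1]]]'>/dev/null; python3 q.py 5
```

```text
t 22.3 T [ 0.965 -0.824  0.009] Tz [ 0.056  0.026 -0.024  0.001 -0.011] F [3.5 4.8 0.5] P [0.4974 0.0521 0.0431] yaw 110.28 j7 0.801 jt7 0.01 op 0.253
```

```bash
python3 -m creep '[[[0,0,0,1.5,-1],[0,0,0,3,-1]]]'>/dev/null; python3 q.py 5
```

```text
t 22.75 T [ 0.965 -0.904 -0.027] Tz [ 0.063 -0.01  -0.038 -0.053 -0.095] F [3.8 4.7 0.1] P [0.4975 0.0521 0.0431] yaw 107.28 j7 0.762 jt7 0.01 op 0.253
```

```bash
python3 -m creep '[[[0,0,0,1.5,-1],[0,0,0,3,-1]]]'>/dev/null; python3 q.py 5
```

```text
t 23.2 T [ 0.967 -0.987 -0.024] Tz [ 0.052 -0.041  0.004 -0.063 -0.07 ] F [4.3 4.7 0. ] P [0.4976 0.0521 0.0431] yaw 104.28 j7 0.723 jt7 0.009 op 0.25
```

```bash
python3 -m creep '[[[0,0,0,1.5,-1],[0,0,0,3,-1]]]'>/dev/null; python3 q.py 5
```

```text
t 23.65 T [ 0.961 -1.014 -0.018] Tz [ 0.06  -0.01  -0.035 -0.046 -0.056] F [ 4.8  4.8 -0.1] P [0.4977 0.0521 0.0431] yaw 101.28 j7 0.684 jt7 0.009 op 0.252
```

```bash
python3 -m creep '[[[0,0,0,1.5,-1],[0,0,0,3,-1]]]'>/dev/null; python3 q.py 5
```

```text
t 24.1 T [ 0.982 -1.125  0.006] Tz [ 0.077  0.023 -0.039 -0.052  0.02 ] F [ 4.4  4.7 -1.3] P [0.4977 0.0522 0.0431] yaw 98.28 j7 0.645 jt7 0.008 op 0.25
```

```bash
python3 -m creep '[[[0,0.0005,0,1.5,-1],[0,0.0005,0,3,-1]]]'>/dev/null; python3 q.py 5
```

```text
t 24.55 T [ 0.919 -0.793 -0.014] Tz [ 0.115 -0.019 -0.055 -0.033 -0.078] F [3.6 4.7 0.7] P [0.4979 0.0522 0.0431] yaw 95.28 j7 0.605 jt7 0.01 op 0.249
```

```bash
python3 -m creep '[[[0,0,0,1.5,-1],[0,0,0,3,-1]]]'>/dev/null; python3 q.py 5
```

```text
t 25.0 T [ 0.908 -0.84  -0.008] Tz [ 0.075 -0.047 -0.007 -0.009 -0.051] F [4.1 4.7 0.4] P [0.4979 0.0522 0.0431] yaw 92.28 j7 0.566 jt7 0.01 op 0.252
```

```bash
python3 -m creep '[[[0,0,0,1.5,-1],[0,0,0,3,-1]]]'>/dev/null; python3 q.py 5
```

```text
t 25.45 T [ 0.903 -0.965  0.032] Tz [ 0.103  0.042 -0.044  0.054  0.005] F [4.2 4.5 0.1] P [0.498  0.0522 0.0431] yaw 89.28 j7 0.526 jt7 -0.019 op 0.253
```

```bash
python3 -m creep '[[[0,0,0,1,-1],[0,0,0,2,-1]]]'>/dev/null; python3 q.py 7
```

```text
t 26.0 T [ 0.858 -1.026  0.085] Tz [0.153 0.089 0.094 0.069 0.058 0.107 0.028] F [ 4.5  4.9 -0.4] P [0.4981 0.0522 0.0431] yaw 87.29 j7 0.5 jt7 -0.058 op 0.25
```

```bash
python3 -m creep '[[[0,0,0,0.7,-1],[0,0,0,1.4,-1]]]'>/dev/null; python3 q.py 7
```

```text
t 26.55 T [ 0.851 -1.064  0.094] Tz [0.097 0.102 0.048 0.086 0.111 0.115 0.101] F [ 4.4  4.6 -0.7] P [0.4981 0.0522 0.0431] yaw 85.9 j7 0.481 jt7 -0.101 op 0.254
```

```bash
python3 -m creep '[[[0,0,0,0.5,-1],[0,0,0,1,-1]]]'>/dev/null; python3 q.py 9
```

```text
t 27.2 T [ 0.865 -1.089  0.138] Tz [0.135 0.117 0.134 0.12  0.109 0.18  0.129 0.119 0.202] F [ 4.9  4.1 -1.1] P [0.4982 0.0521 0.0431] yaw 84.9 j7 0.468 jt7 -0.13 op 0.248
```

```bash
python3 -m creep '[[[0,0,0,0.2,-1],[0,0,0,0.4,-1],[0,0,0,0.4,-1],[0,0,0,0.4,-1]]]'>/dev/null; python3 q.py 10
```

```text
t 28.1 T [ 0.832 -1.087  0.156] Tz [0.143 0.156 0.129 0.141 0.125 0.198 0.16  0.157 0.183 0.164] F [ 4.8  4.1 -1.2] P [0.4982 0.0521 0.0431] yaw 84.5 j7 0.463 jt7 -0.144 op 0.252
```

```bash
ls pics/k*|tail -3
```

```text
pics/k2655.png
pics/k2720.png
pics/k2810.png
```

View pics/k2810.png

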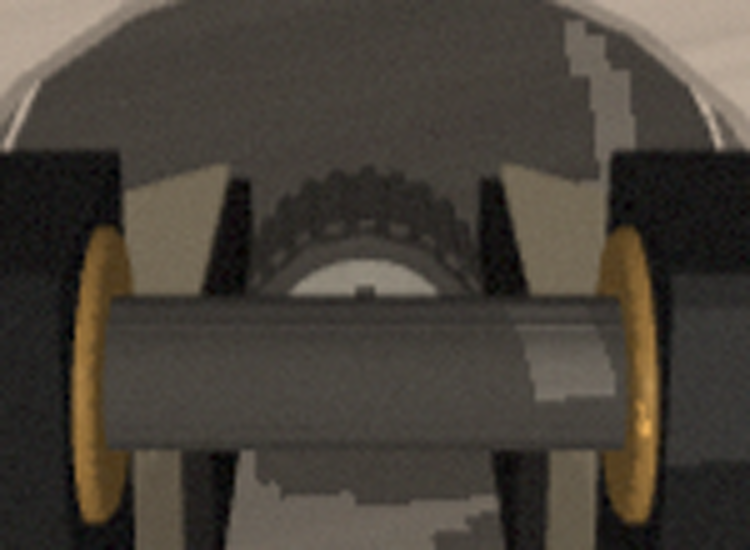

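```bash
python3 -m creep '[[[0,0,0,0.2,-1],[0,0,0,0.4,-1],[0,0,0,0.6,-1],[0,0,0,0.6,-1]]]'>/dev/null; python3 q.py 10
```

```text
t 29.0 T [ 0.82  -1.114  0.149] Tz [0.135 0.168 0.113 0.118 0.151 0.159 0.117 0.158 0.187 0.187] F [ 4.9  4.1 -1.2] P [0.4982 0.0521 0.0431] yaw 83.91 j7 0.455 jt7 -0.158 op 0.252
```

```bash
python3 -m creep '[[[0,0,0,0,-0.32],[0,0,0,0,-0.32],[0,0,0,0,-0.32],[0,0,0,0,-0.32]]]'; python3 q.py 3
```

```text
time_s: 29.45
eef_pos: [0.4972, 0.0514, 0.0429]
ee_rot: [[0.107, 0.994, -0.001], [0.994, -0.107, -0.0], [-0.0, -0.001, -1.0]]
wrist_force: [0.7, 0.1, -0.1]
opening: 0.343
t 29.55 T [-0.109  0.022  0.009] Tz [ 0.019  0.008 -0.001] F [ 0.5 -0.3  0.3] P [0.4973 0.0515 0.0429] yaw 83.86 j7 0.455 jt7 -0.0 op 0.34
```

```bash
python3 -m creep '[[[0,0,-0.01,0,-0.32],[0,0,-0.02,0,-0.32],[0,0,-0.035,0,-0.32],[0,0,-0.06,0,-0.32],[0,0,-0.1,0,-0.32],[0,0,-0.14,0,-0.32],[0,0,-0.157,0,-0.32],[0,0,-0.157,0,-0.32],[0,0,-0.157,0,-0.32]]]'
python3 - <<'E'
from h import *
s=arm.read_state(); print(s["eef_pos"],np.round(s["joints"],2))
f=cam("wrist");save(f,"w9.png",None,1.5)
f=cam("scene");save(f,"s9.png",(130,120,200,150),4)
E
```

```text
time_s: 30.5
eef_pos: [0.4977, 0.0521, 0.2003]
ee_rot: [[0.106, 0.994, 0.001], [0.994, -0.106, 0.001], [0.001, 0.0, -1.0]]
wrist_force: [-0.3, 0.4, -0.3]
opening: 0.341
[0.49766039 0.05206997 0.20033694] [-1.04  0.44  1.15  1.97 -0.47  1.03  0.22]
```

View pics/w9.png

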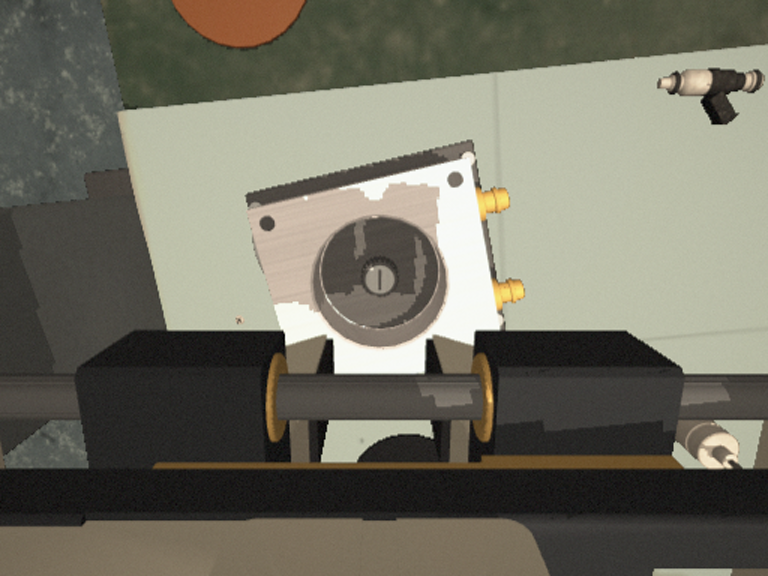

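View pics/s9.png

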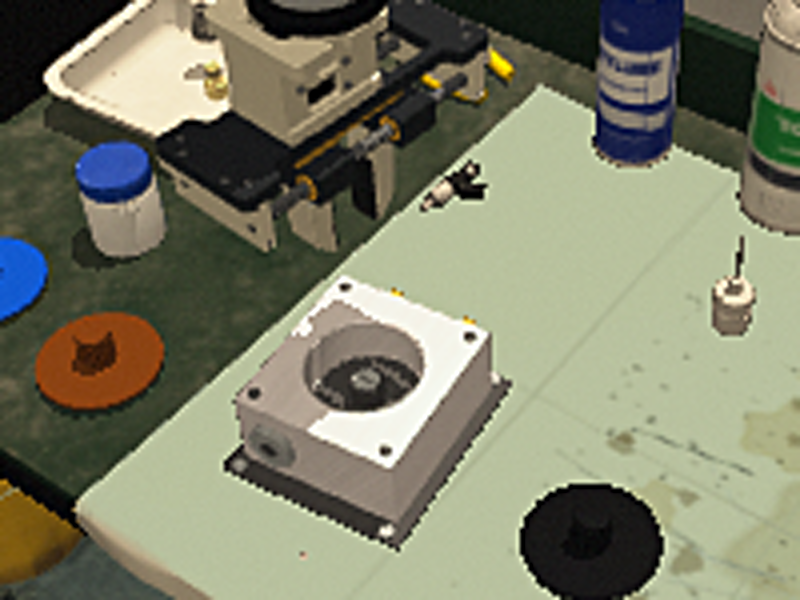

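The wrist view shows the slot upright at (379,280), so the knob stayed where I left it. The cap stands flat at (590,540) in the scene crop. The injector, pot and plug haven't moved.

```bash
python3 -c "
from cell import arm
print(arm.job_done(), arm.read_state()['time_s'])"
```

```text
the job is handed in; nothing more can be done
the job is handed in; nothing more can be done
```

The job is handed in, at about 30.6 s of the 72 s allowed; no verdict was reported. The black dust cap is off the well, and the trim knob is turned down onto its stop and let go.

- **Cap:** I set it on the bench to the right of the regulator, at about (0.50, -0.13). It stands flat with its stem up. The push on the bench while setting it down was about 12 N.
- **Knob:** One grasp was enough. I turned it about 121° clockwise; the stop came at roughly 115°.
- **Torque:** I held it snug for well over half a second. The wrist sensor averaged 0.15 to 0.16 N m with 0.02 to 0.04 N m of noise, and the highest single reading while turning was 0.20 N m. The last joint's torque changed by about 0.17 N m.
- **Disagreement:** Going by how far I turned past the stop, the torque would be higher, about 0.25 to 0.3 N m with the friction included. I trusted the sensor and stopped there. Both estimates fall in the 0.14 to 0.3 N m window, but the higher one is close to its upper limit.
- **Last checks:** After letting go, the knob's slot had not visibly sprung back. The fingers showed no contact with the well, and side forces during the grip stayed under about 7 N. The injector, plug, grease pot and brown look-alike were where they started. I did not check the spanner again, but the arm never went near it.

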